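# Open the instrument's cover and rest it on its prop rod

### The job

The grey bench instrument has to be opened for servicing: press the steel catch on its front and let the cover pop up by itself, untouched. Then swing the cover up to its stop, swing the prop rod up from inside until its hooked tip is home in the slot of the cover, and draw the cover back down the little it goes, so that it rests on the rod. Do not let the cover fall, do not touch the circuit board inside, and leave the things lying round the instrument where they are.

Things in the scene. Friction and masses are not known exactly. Their poses are not given: they have to be found in the camera images.
- housing: Grey sheet-metal housing, fixed: 220 x 220 mm, walls 4 mm thick, 85 mm high, open under its cover. Origin: centre of the underside; x from front (robot side) to back, y to the left, z up. All (x, y, z) mm below are in this frame, as at the start. Inside: circuit board in the right half (y -100 to -34, x -85 to 85, parts up to z 50), prop rod in the left half.
- cover (a joint): Cover's hinge, rad: 0 closed, grows as the front edge rises, 1.309 (75 degrees, leaning 15 toward the robot) at its stop. Axis: housing y through cover_hinge. Sheet 3 mm thick, 220 deep, 226 wide, 0.35 kg. Freed from the catch, a sprung pin pops it up to about 0.11. Stiff hinges keep it standing only at 1.25 or more; from lower it sinks or falls. Resting on the rod: 1.12 to 1.2.
- cover_hinge (a point): Middle of the cover's hinge axis, fixed to the housing, at (106, 0, 85.5).
- cover_knob (a point): Centre of the black round knob on the cover, the place to pinch it: (-90, 0, 105) when closed, 196 mm from the hinge axis along the cover and 19.5 mm above the sheet's underside. 20 mm in diameter, 26 high, axis square to the sheet. The cover's front edge is 24 mm further out. The point turns with the cover.
- catch (a joint): Steel catch at the middle of the front, a sprung rocker about housing y, rad: 0 at rest with its hook over the cover's front edge, grows as its thumb plate is pressed down, 0.32 at its stop. It frees the cover at about 0.2 to 0.25 (about 4 to 5 N on the plate) and springs back when let go.
- catch_pad (a point): Top of the catch's thumb plate, where to press it down: at (-144, 0, 69). The plate is 26 mm wide (y) and sticks out from x = -120 to -159; the hook above its inner end reaches up to z = 94 and swings 7 mm toward the robot when the plate is pressed.
- prop (a joint): Prop rod's pivot, rad: 0 lying forward, level, in its saddle; grows as its free end swings up and back; 1.571 upright; 1.82 with its tip home in the cover's slot while the cover is at its stop; 1.6 to 1.72 with the cover resting on it. Axis: housing y through prop_pivot. Let go below about 1.4 it falls back; beyond about 1.75 it leans on toward the cover by its own weight.
- cover_edge (a point): Middle of the cover's free (front) edge, half way through the sheet, 220 mm from the hinge axis: (-114, 0, 87) when closed, at a height of about 300 with the cover at its stop. A fingertip behind it (outer side) can draw the cover toward the robot; 1 to 2 N are enough.
- prop_pivot (a point): Pivot axis of the rod, fixed to the housing, at (40, 55, 62).
- prop_grip (a point): Middle between two round black buttons on a cross pin through the rod, the place to pinch it: 20 mm in diameter, 24 mm over both faces (along y); they revolve on the pin, so the rod can swing in a firm pinch. 82 mm from the pivot along the rod: at (-42, 55, 62) when it lies down. 35 mm is free on both sides of the rod, and below it to the floor at z = 8; the saddle is 31 mm further out.
- prop_tip (a point): End of the rod's hooked tip. The steel rod is 7 mm thick and 130 mm long from pivot to bend; at the bend sits a steel ball, 16 mm in diameter, as a shoulder, and from its centre a 6 mm thick, 18 mm long tip turns off in the direction of the upward swing (square to the rod). Lying down the tip points up, its end at (-91, 55, 80).
- cover_slot (a point): Centre of the steel-rimmed slot through the cover: 25 mm long (along the cover), 11 mm wide, 109 mm from the hinge axis along the cover, 55 mm left of the middle. The point turns with the cover; its z is square to the sheet, to the outside. Home, the shoulder ball lies in the slot and the end of the tip stands 5 to 9 mm outside the sheet; the slot's length lets the cover come down to about 1.2.
- board: The circuit board fixed inside the housing (green, 168 x 64 mm), not to be touched. Origin: middle of its underside.
- driver: Bystander: small screwdriver with yellow handle, 151 mm long, lying in front of the instrument. Origin: middle of its underside.
- reel: Bystander: reel of solder wire, 56 mm in diameter and 37 mm high, standing behind the instrument. Origin: middle of its underside.
- meter: Bystander: yellow multimeter, 140 x 70 x 44 mm, lying to the right in front of the tray. Origin: middle of its underside.
- snips: Bystander: small cutters with red grips, 116 mm long, lying right of the instrument's front. Origin: middle of its underside.

How it is judged:
By the outcome, as a careful person would: the job done as asked, in the order asked, and still so for the second after the job is handed in, with the robot touching nothing.
It also fails if it takes over 72 s, if anything falls off the work surface, if the arm or the gripper's body presses on something with over 40 N, if the wrist force passes 120 N, or if a joint passes its speed limit or range.

### The arm

A 6-joint arm with a two-finger parallel gripper is mounted at the origin on a cart in front of the work surface, level with it; the furniture and walls round the work are solid. World frame = base frame: x ahead of the robot, y to its left, z up, the work surface at z = 0. Lengths are in m, angles in rad, forces in N, time in s.
With the tool pointing down it reaches from about 0.35 to 0.975 m from the base axis. Payload 7.1 kg.
Tool frame: the origin (TCP) lies midway between the tips of the shut fingers; the grasp point (between the pads) lies 19 mm behind it; z points along the fingers, y is the line along which they close (so a half turn about z gives the same grasp; the last joint's range is limited). The gripper opens to 88 mm and grips with 3 to 60 N. Pads are 20 mm wide; open, the fingers measure 115 mm over their backs; the gripper's body (75 mm by 178 mm) begins 61 mm behind the grasp point.
Start: joints at [1.087, 0.423, 1.63, -0, 1.089, -0.019], TCP at [0.28, 0.559, 0.223] pointing down, gripper open.
Joint ranges: [-3, 3], [-0.9, 2.11], [0.09, 2.58], [-1.31, 4.45], [0.11, 2.69], [-2.54, 2.54]. Speed limits (rad/s): [2.39, 2.39, 3.01, 3.14, 3.14, 3.14].

### API

Orientations are given as a unit quaternion [w, x, y, z].
In Python, from station import manip gives the robot as it stands. Calls block until the motion is done:
- manip.move_pose(position, orientation): joint-space move of the TCP to a pose.
- manip.movel(position, frame=None, v=0.15, until_force=None): straight line of the TCP; frame=None keeps the orientation; v is the mean speed in m/s. With until_force (N) it stops when the force on the tool has changed by that much, and returns True; else False.
- manip.movej(angles): joint-space move.
- manip.command_gripper(opening): opening from 0.0 (shut) to 1.0 (fully open); the grip force is fixed at half the most; returns when the fingers have stopped.
- manip.wait(seconds).
- manip.inverse_kinematics(position, orientation): joint angles nearest the present ones, or None.
- manip.read_camera(name): name is "side" or "top" or "wrist"; returns the picture (420x560x3 uint8, red, green, blue); there is no depth.
- manip.camera_info(name): a dict with "intrinsics" (3x3 intrinsics, pixels), "dist" ([k1, k2, p1, p2, k3] as OpenCV has them; the pictures are not rectified), "T" (4x4, takes a point from camera to world coordinates); the wrist camera has in their place "tool_from_camera" (4x4, takes a point from camera to tool coordinates, whose origin is the TCP and whose axes are the flange's). Camera axes: x right, y up, looking along -z (the intrinsics and any distortion apply to the point x, -y, -z); pixel columns grow to the right and rows downward; lengths in m; the calibration is good to about 2 mm. A picture is of the moment at which its call begins: read the wrist's pose just before it. camera_info takes no time and is no camera call.
A pose or a line that the arm cannot do raises manip.MotionError and nothing moves.
- manip.job_done(): hands the job in; it is judged then, once.
Readings, each from a call of its own:
- manip.get_time(): time.
- manip.get_joint_pos(): joint angles.
- manip.get_qvel(): joint speeds.
- manip.get_effort(): joint torques, N m.
- manip.get_tcp_pos(): TCP position.
- manip.get_ee_rot(): TCP orientation.
- manip.get_ft_force(): force on the tool from outside, world axes, zero at the start.
- manip.get_ft_torque(): the same for the moment, N m.
- manip.get_grip_width(): opening from 0.0 (shut) to 1.0 (fully open).
- manip.get_finger_force(): force on a finger pad.
Only numpy, scipy, OpenCV 4.12 (cv2) and the standard library are available. Lean on these libraries where they do the work, as an engineer would, in place of code of your own. Each camera call takes 0.05 s, during which the arm holds its last target. There are 200 camera calls.

## Working session

There is one attempt and no reset: what is moved stays moved. The work goes in short steps, each a Python script; the robot and the scene stay as the last script left them, time stands still between calls to the robot, and variables do not carry over. Pictures are saved under pics/ and viewed, at most 12 in all, crops included, and the job is handed in when it is done.

```bash
ls; mkdir -p pics
python3 - <<'E'
from station import manip as m
import cv2, numpy as np
ims=[]
for n in ("side","top"):
    im=m.read_camera(n); cv2.imwrite(f"pics/{n}0.png",im[:,:,::-1])
    i=m.camera_info(n); print(n,np.round(i["intrinsics"],1).tolist(),i["dist"],np.round(i["T"],3).tolist())
print(m.camera_info("wrist")); print(m.get_ee_rot(),m.get_time())
E
```

```text
pics
station.py
side [[407.4, 0.0, 278.5], [0.0, 407.4, 212.7], [0.0, 0.0, 1.0]] [-0.000232  0.        0.        0.        0.      ] [[0.934, 0.102, -0.343, 0.185], [-0.357, 0.324, -0.876, -0.728], [0.022, 0.94, 0.339, 0.438], [0.0, 0.0, 0.0, 1.0]]
top [[454.2, 0.0, 279.3], [0.0, 454.2, 202.6], [0.0, 0.0, 1.0]] [0.02499043 0.         0.         0.         0.        ] [[0.003, 0.999, -0.049, 0.465], [-1.0, 0.002, -0.01, 0.145], [-0.01, 0.049, 0.999, 1.281], [0.0, 0.0, 0.0, 1.0]]
{'intrinsics': array([[363.57213947,   0.        , 276.4910953 ],
       [  0.        , 363.57213947, 213.37392442],
       [  0.        ,   0.        ,   1.        ]]), 'dist': array([0.02864296, 0.        , 0.        , 0.        , 0.        ]), 'tool_from_camera': array([[-1.92263707e-04,  9.69735896e-01,  2.44156210e-01,
         6.61822376e-02],
       [ 9.99999869e-01,  3.02507148e-04, -4.14031486e-04,
        -1.25988790e-04],
       [-4.75360193e-04,  2.44156098e-01, -9.69735827e-01,
        -1.62058757e-01],
       [ 0.00000000e+00,  0.00000000e+00,  0.00000000e+00,
         1.00000000e+00]])}
[-1.61792439e-04  2.30318375e-01  9.73115099e-01 -6.51868940e-04] 0.1
```

View pics/side0.png

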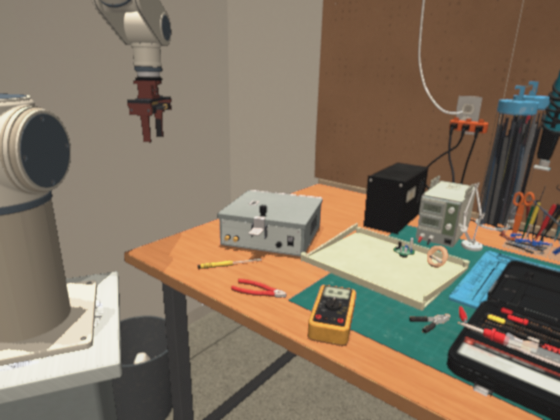

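View pics/top0.png

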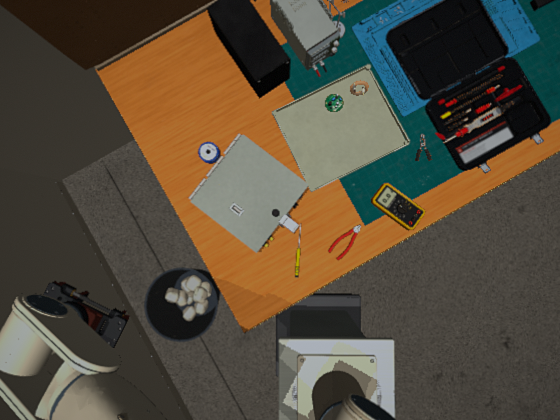

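The side view shows the instrument at about (270,220) px. In the top view the cover corners are near (241,135), (308,187), (261,251) and (190,197), the knob is at (276,213), the thumb plate at (290,223) and the slot at (237,209).

```bash
cat > h.py <<'E'
import numpy as np, cv2, os
from station import manip as m
from scipy.spatial.transform import Rotation as R
def quatR(q): return R.from_quat([q[1],q[2],q[3],q[0]]).as_matrix()
def q4(M): x=R.from_matrix(M).as_quat(); return np.array([x[3],x[0],x[1],x[2]])
def wristT(p,q):
    T=np.eye(4);T[:3,:3]=quatR(q);T[:3,3]=p
    return T@m.camera_info("wrist")["tool_from_camera"]
def ray(n,uv,T=None):
    i=m.camera_info(n);T=i["T"] if T is None else T
    a=cv2.undistortPoints(np.array([[uv]],float),i["intrinsics"],i["dist"])[0,0]
    d=T[:3,:3]@[a[0],-a[1],-1]; return T[:3,3],d/np.linalg.norm(d)
def plane(n,uv,z,T=None):
    o,d=ray(n,uv,T); return o+d*(z-o[2])/d[2]
def tri(rs):
    A=sum(np.eye(3)-np.outer(d,d) for o,d in rs);b=sum((np.eye(3)-np.outer(d,d))@o for o,d in rs)
    p=np.linalg.solve(A,b);return p,[1e3*np.linalg.norm(np.cross(p-o,d)) for o,d in rs]
def proj(n,P,T=None):
    i=m.camera_info(n);T=i["T"] if T is None else T
    c=(np.asarray(P)-T[:3,3])@T[:3,:3];c=c*[1,-1,-1]
    return cv2.projectPoints(c.reshape(1,3),np.zeros(3),np.zeros(3),i["intrinsics"],i["dist"])[0].ravel()
E
python3 - <<'E'
from h import *
im=cv2.imread("pics/top0.png"); g=im[120:265,180:320].astype(int)
mask=((g.max(2)-g.min(2)<28)&(g.min(2)>110)).astype(np.uint8)
mask=cv2.morphologyEx(cv2.morphologyEx(mask,cv2.MORPH_CLOSE,np.ones((5,5))),cv2.MORPH_OPEN,np.ones((9,9)))
c=max(cv2.findContours(mask,0,1)[0],key=cv2.contourArea)
r=cv2.minAreaRect(c);b=cv2.boxPoints(r)+[180,120]
P=np.array([plane("top",p,.0885) for p in b]);print(b.round(1).tolist(),P.round(4).tolist(),[np.linalg.norm(P[i]-P[i-1]).round(4) for i in range(4)])
print("c",P.mean(0));e=P-np.roll(P,1,0);print(np.degrees(np.arctan2(e[:,1],e[:,0])))
k,s=plane("top",(276,213),.118),plane("top",(237,209),.0885);print(k,s)
E
```

```text
[[192.0, 120.0], [319.0, 120.0], [319.0, 248.0], [192.0, 248.0]] [[0.7426, 0.3889, 0.0885], [0.7429, 0.0522, 0.0885], [0.4052, 0.0527, 0.0885], [0.4043, 0.385, 0.0885]] [np.float64(0.3384), np.float64(0.3367), np.float64(0.3377), np.float64(0.3322)]
c [0.57372859 0.21971932 0.0885    ]
[  0.6723542  -89.95041517 179.91514653  90.16483789]
[0.49557871 0.16486226 0.118     ] [0.50663523 0.2679085  0.0885    ]
```

```bash
cat >> h.py <<'E'
C0=np.array([.5515,.2354,0]);YAW=np.radians(51.6)
if os.path.exists("cal.npy"): a=np.load("cal.npy");C0=a[:3];YAW=a[3]
RH=R.from_euler('z',YAW).as_matrix()
def W(p): return C0+RH@(np.asarray(p,float)/1e3)
def H(p): return RH.T@(np.asarray(p)-C0)*1e3
def ori(pd,s):
    p=np.radians(pd);z=np.array([np.cos(p),0,-np.sin(p)]);y=np.array([0,s,0.]);
    return RH@np.stack([np.cross(y,z),y,z],1)
def pose(g,pd,s,back=19):   # grasp pt g (housing mm) lies `back` mm behind TCP
    M=ori(pd,s);return W(g)+M[:,2]*back/1e3,q4(M)
def cov(th,r,h): # housing point at r along cover, h above underside
    c,s=np.cos(th),np.sin(th);return np.array([106-r*c+h*s,0,85.5+r*s+h*c])
def rod(a): return np.array([40-82*np.cos(a),55,62+82*np.sin(a)])
E
python3 - <<'E'
from h import *
L=[("view",(-10,0,250),90,0),("view2",(60,0,250),90,0),("press",(-148,0,69),90,0),("press80",(-148,0,69),75,0)]
for t in (.11,.5,.9,1.309):
  for p in (25,35,45): L.append((f"knob{t},{p}",cov(t,196,19.5),p+np.degrees(t),12))
for a,p in ((0,70),(0,80),(.6,70),(1.2,60),(1.82,55),(1.82,45)): L.append((f"rod{a},{p}",rod(a),p,19))
L.append(("edge",cov(1.309,210,30)+[0,60,0],90,0));L.append(("edge2",cov(1.15,210,10)+[0,60,0],90,0))
for n,g,p,b in L:
  o=[]
  for s in (1,-1):
    q=m.inverse_kinematics(*pose(g,p,s,b)); o.append(None if q is None else np.round(q,2).tolist())
  print(n,o)
E
```

```text
view [[0.38, 0.34, 1.68, 0.0, 1.12, -2.1], [0.38, 0.34, 1.68, 0.0, 1.12, 1.05]]
view2 [[0.43, 0.44, 1.54, 0.0, 1.16, -2.04], [0.43, 0.44, 1.54, 0.0, 1.16, 1.1]]
press [[0.23, 0.46, 2.05, -0.0, 0.63, -2.24], [0.23, 0.46, 2.05, -0.0, 0.63, 0.9]]
press80 [None, [0.11, 0.43, 2.18, 0.5, 0.39, 0.33]]
knob0.11,25 [[-0.13, 0.62, 2.34, 2.0, 0.94, 1.77], [-0.13, 0.62, 2.34, 2.0, 0.94, -1.37]]
knob0.11,35 [[-0.05, 0.5, 2.3, 1.87, 0.7, 2.01], [-0.05, 0.5, 2.3, 1.87, 0.7, -1.14]]
knob0.11,45 [[0.03, 0.42, 2.25, 1.58, 0.5, 2.38], [0.03, 0.42, 2.25, 1.58, 0.5, -0.76]]
knob0.5,25 [None, [0.1, 0.27, 2.16, 1.11, 0.5, -0.18]]
knob0.5,35 [None, [0.17, 0.27, 2.07, 0.62, 0.53, 0.35]]
knob0.5,45 [[0.24, 0.29, 1.98, 0.28, 0.67, -2.44], [0.24, 0.29, 1.98, 0.28, 0.67, 0.7]]
knob0.9,25 [[0.32, 0.29, 1.81, 0.17, 0.85, -2.25], [0.32, 0.29, 1.81, 0.17, 0.85, 0.89]]
knob0.9,35 [[0.37, 0.34, 1.71, 0.04, 1.04, -2.12], [0.37, 0.34, 1.71, 0.04, 1.04, 1.02]]
knob0.9,45 [[0.41, 0.41, 1.61, -0.06, 1.22, -2.04], [0.41, 0.41, 1.61, -0.06, 1.22, 1.1]]
knob1.309,25 [[0.47, 0.52, 1.38, -0.07, 1.4, -1.98], [0.47, 0.52, 1.38, -0.07, 1.4, 1.16]]
knob1.309,35 [[0.5, 0.6, 1.27, -0.13, 1.59, -1.95], [0.5, 0.6, 1.27, -0.13, 1.59, 1.19]]
knob1.309,45 [[0.52, 0.69, 1.16, -0.19, 1.78, -1.94], [0.52, 0.69, 1.16, -0.19, 1.78, 1.2]]
rod0,70 [None, [0.33, 0.53, 2.11, 0.75, 0.27, 0.3]]
rod0,80 [[0.39, 0.54, 2.02, 0.2, 0.44, -2.26], [0.39, 0.54, 2.02, 0.2, 0.44, 0.88]]
rod0.6,70 [None, [0.35, 0.44, 2.08, 0.52, 0.37, 0.56]]
rod1.2,60 [None, [0.34, 0.42, 2.09, 0.99, 0.32, 0.1]]
rod1.82,55 [None, [0.37, 0.47, 2.04, 1.27, 0.31, -0.13]]
rod1.82,45 [[0.33, 0.5, 2.12, 1.97, 0.43, 2.28], [0.33, 0.5, 2.12, 1.97, 0.43, -0.86]]
edge [[0.53, 0.39, 1.51, 0.0, 1.25, -1.95], [0.53, 0.39, 1.51, 0.0, 1.25, 1.2]]
edge2 [[0.49, 0.33, 1.63, 0.0, 1.18, -1.98], [0.49, 0.33, 1.63, 0.0, 1.18, 1.17]]
```

```bash
python3 - <<'E'
from h import *
for i,g in enumerate([(-60,60,240),(-60,-50,240)]):
    m.move_pose(*pose(g,90,-1,0)); m.wait(.3)
    p,q=m.get_tcp_pos(),m.get_ee_rot(); np.savez(f"w{i}.npz",p=p,q=q)
    im=m.read_camera("wrist");cv2.imwrite(f"pics/w{i}.png",im[:,:,::-1])
    T=wristT(p,q)
    for n,pt in (("knob",(-90,0,118)),("slot",(-3,55,88.5)),("pad",(-144,0,69))): print(n,proj("wrist",W(pt),T).round(1))
print(m.get_time())
E
python3 -c "
import cv2,numpy as np
cv2.imwrite('pics/wj.png',cv2.resize(np.hstack([cv2.imread('pics/w0.png'),cv2.imread('pics/w1.png')]),(800,300)))"
```

```text
knob [350.  243.1]
slot [283.  133.5]
pad [337.6 279. ]
knob [216.6 242.8]
slot [152.4 133. ]
pad [226.7 278.7]
2.7417
```

View pics/wj.png

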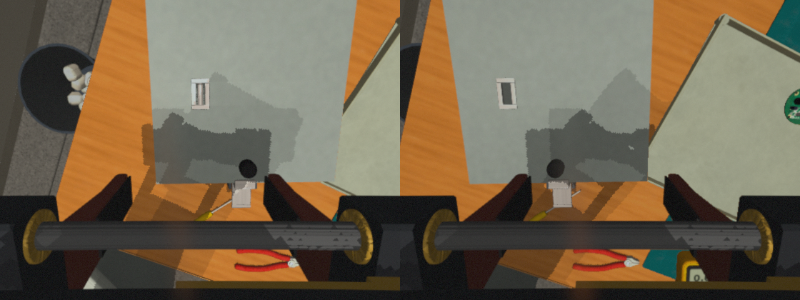

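The pair of wrist views shows the knob at about (347,236) and (217,236) px, the slot at (280,131) and (149,130), and the white plate at (339,273) and (223,273). I'll refine these with masks.

Run:
```python
from h import *
D={}
for i,(k,s,p) in enumerate([((347,236),(280,131),(339,273)),((217,236),(149,130),(223,273))]):
    z=np.load(f"w{i}.npz");T=wristT(z["p"],z["q"]);im=cv2.imread(f"pics/w{i}.png").astype(int)
    def blob(cx,r,f):
        x0,y0=cx[0]-r,cx[1]-r;g=im[y0:y0+2*r,x0:x0+2*r];mk=f(g).astype(np.uint8)
        c=max(cv2.findContours(mk,cv2.RETR_EXTERNAL,1)[0],key=cv2.contourArea)
        return cv2.minAreaRect(c),np.array(cv2.minAreaRect(c)[0])+[x0,y0],c.reshape(-1,2)+[x0,y0]
    kb=blob(k,24,lambda g:g.max(2)<55)
    sb=blob(s,30,lambda g:g.min(2)>175)
    pb=blob(p,20,lambda g:g.min(2)>165)
    for n,b in (("k",kb),("s",sb),("p",pb)):
        print(i,n,b[1].round(1),np.round(b[0][1],1),b[0][2]); D.setdefault(n,[]).append(ray("wrist",b[1],T))
    # cover edges: gray vs orange saturation, side edges at several rows
    sat=(im.max(2)-im.min(2))
    print([ (y,[int(x) for x in np.where(np.abs(np.diff((sat[y]<40).astype(int))))[0]][:14]) for y in (30,60,130)])
for n in D:
    P,e=tri(D[n]);print(n,P.round(4),np.round(e,2),"H",H(P).round(1))
```

```text
0 k [346.3 235.8] [26.9 23.3] 45.0
0 s [270.5 131. ] [28.  5.] 90.0
0 p [330.9 267.8] [4.  5.6] 53.13010025024414
[(30, [147, 205, 494, 553]), (60, [138, 207, 491, 535]), (130, [119, 211, 482, 491])]Traceback (most recent call last):
  File "<stdin>", line 11, in <module>
  File "<stdin>", line 7, in blob
ValueError: max() iterable argument is empty
```

Run:
```python
from h import *
a=[]
for i,(s,p) in enumerate([((280,131),(342,250)),((149,130),(220,250))]):
    im=cv2.imread(f"pics/w{i}.png")
    a.append(np.hstack([cv2.resize(im[y-30:y+30,x-30:x+30] if y<200 else im[y-40:y+40,x-40:x+40],(300,300),interpolation=0) for x,y in (s,p)]))
cv2.imwrite("pics/crop.png",np.vstack(a))
```

```text
(no output)
```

View pics/crop.png

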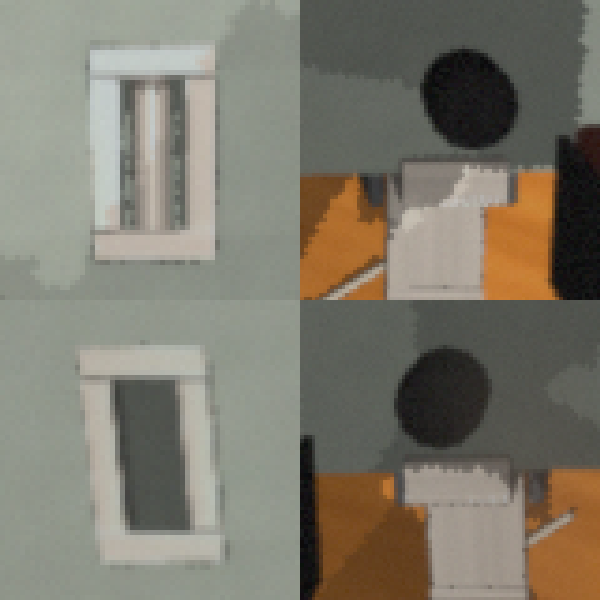

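Slot rim centre is at (280.6,131.7) and (149.4,130.9) px, the knob blob centre at (346.3,235.8) and (218.1,235.9), and the thumb plate's outer fold middle at (338.3,286.5) and (227.5,286.5).

Run:
```python
from h import *
T=[]
for i in (0,1): z=np.load(f"w{i}.npz");T.append(wristT(z["p"],z["q"]))
Q={}
for n,a,b in (("slot",(280.6,131.7),(149.4,130.9)),("knob",(346.3,235.8),(218.1,235.9)),("fold",(338.3,286.5),(227.5,286.5))):
    P,e=tri([ray("wrist",a,T[0]),ray("wrist",b,T[1])]);Q[n]=P;print(n,P.round(4),np.round(e,2),"H",H(P).round(1))
print("top cam proj knob",proj("top",Q["knob"]),"slot",proj("top",Q["slot"]),"side",proj("side",Q["knob"]))
hz=(105,88.5)
K,S=[np.mean([plane("wrist",a,zz,T[0]),plane("wrist",b,zz,T[1])],0) for a,b,zz in (((346.3,235.8),(218.1,235.9),.105),((280.6,131.7),(149.4,130.9),.0895))]
d=S-K;yaw=np.arctan2(d[1],d[0])-np.arctan2(55,87);print("len",np.hypot(*d[:2]),"yaw",np.degrees(yaw))
# cover side edges for yaw
Rz=R.from_euler('z',yaw).as_matrix();C=((K-Rz@[-.09,0,0])+(S-Rz@[-.003,.055,0]))/2;C[2]=0;print(C)
for x in [(205,30),(207,60),(211,130),(494,30),(491,60),(482,130)]:
    print(x,(Rz.T@(plane("wrist",x,.0885,T[0])-C)*1e3).round(1))
np.save("cal.npy",[*C,yaw])
```

```text
slot [0.506  0.2697 0.0896] [0.11 0.11] H [-1.4 57.  89.6]
knob [0.4963 0.1669 0.1051] [0.19 0.19] H [-88.    0.7 105.1]
fold [0.458  0.1162 0.0704] [0.16 0.16] H [-151.5   -0.8   70.4]
top cam proj knob [275.30033181 212.85947371] slot [236.25929871 209.24186141] side [263.68363609 209.2672176 ]
len 0.10333186266210917 yaw 52.316013163454336
[0.5512859  0.23829565 0.        ]
(205, 30) [ 75.  113.6  88.5]
(207, 60) [ 53.4 113.4  88.5]
(211, 130) [ -1.  113.4  88.5]
(494, 30) [  71.3 -111.3   88.5]
(491, 60) [  49.8 -112.2   88.5]
(482, 130) [  -4.1 -112.5   88.5]
```

Run:
```python
from h import *
m.move_pose(*pose((-147,0,130),90,-1,0)); m.command_gripper(0.0)
m.movel(W((-147,0,80)),v=.1); m.wait(.2)
print(m.get_ft_force())
print(m.movel(W((-147,0,56)),v=.02,until_force=8),H(m.get_tcp_pos()).round(1),m.get_ft_force())
m.wait(.3)
m.movel(W((-149,0,110)),v=.1); m.movel(W((-200,0,200)),v=.25)
cv2.imwrite("pics/s1.png",cv2.resize(m.read_camera("side")[150:290,180:380,::-1],(800,560)));print(m.get_time())
```

```text
[ 0.90433533 -0.40019106 -0.08286706]
True [-1.466e+02 -1.000e-01  6.090e+01] [-1.05257259  0.29560398  9.96579233]
8.0417
```

View pics/s1.png

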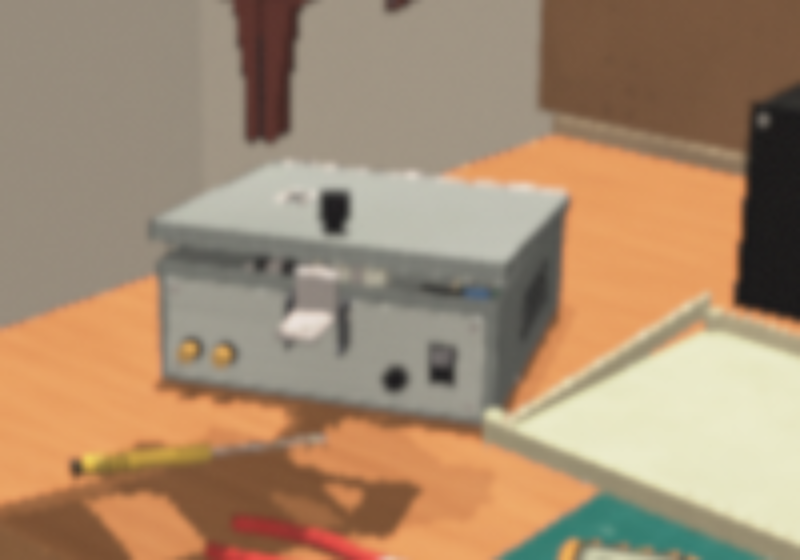

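The picture shows the cover popped, with its front edge clear of the hook at about (320,260) px. Next I pinch the knob and swing the cover up.

```bash
cat >> h.py <<'E'
def arc(f,ts,v,force=None):  # f(t)->(pos,quat)
    for t in ts:
        p,q=f(t)
        if m.movel(p,frame=q,v=v,until_force=force): return t
    return None
E
cat > k.py <<'E'
from h import *
A=36
def kp(t,back=13): return pose(cov(t,196,21.5),A+np.degrees(t),-1,back)
if __name__=="__main__":
    m.command_gripper(.57)
    m.move_pose(*kp(.11,-50))
    print(m.get_joint_pos().round(2),m.get_ft_force().round(1))
    m.movel(kp(.11)[0],v=.12); m.wait(.2); print(m.get_ft_force().round(1))
    m.command_gripper(0.0); print(m.get_grip_width(),m.get_finger_force(),m.get_ft_force().round(1))
    if m.get_grip_width()>.15:
        arc(kp,np.linspace(.2,1.28,13),.08)
        print(m.get_ft_force().round(1)); 
        print(arc(kp,[1.34],.02,7),m.get_ft_force().round(1))
    M=quatR(m.get_ee_rot());g=H(m.get_tcp_pos()-M[:,2]*.013);print(g.round(1),"angle",np.arctan2(g[2]-85.5,106-g[0])+np.arctan2(21.5,196) ,m.get_joint_pos().round(2))
    cv2.imwrite("pics/s2.png",m.read_camera("side")[:,:,::-1]);print(m.get_time())
E
python3 k.py
```

```text
[-0.16  0.35  2.33  1.61  0.71 -0.94] [-0.7  0.5 -0.6]
[ 0.4 -0.4 -0. ]
0.21480837589530738 30.000192864099517 [-1.9 -0.6  0.9]
[-3.2  1.   7.8]
1.34 [-1.2 -0.2  4.9]
[ 77.    0.9 281. ] angle 1.5326582378090725 [ 0.51  0.62  1.24 -0.14  1.63  1.18]
17.425
```

Run:
```python
from h import *
m.command_gripper(.5); 
M=quatR(m.get_ee_rot()); m.movel(m.get_tcp_pos()-M[:,2]*.11,v=.15)
m.movel(W((-20,20,390)),frame=q4(ori(90,-1)),v=.25)
for i,g in enumerate([(-90,15,230),(-90,85,230)]):
    m.move_pose(*pose(g,90,-1,0)); m.wait(.3)
    p,q=m.get_tcp_pos(),m.get_ee_rot(); np.savez(f"v{i}.npz",p=p,q=q)
    cv2.imwrite(f"pics/v{i}.png",m.read_camera("wrist")[:,:,::-1]); T=wristT(p,q)
    print([proj("wrist",W(x),T).round(1) for x in ((-42,55,62),(-90,55,62),(40,55,62))])
a,b=[cv2.imread(f"pics/v{i}.png") for i in (0,1)]
cv2.imwrite('pics/vs.png',np.vstack([cv2.resize(np.hstack([a,b]),(800,300)),cv2.resize(m.read_camera("side")[100:250,100:500,::-1],(800,300))]))
print(m.get_time(),m.get_ft_force())
```

```text
[array([231.1, 144.3]), array([232.7, 196.9]), array([228. ,  44.3])]
[array([309.1, 143. ]), array([308. , 195.9]), array([311.2,  42.5])]
21.4583 [0.07918978 0.27045053 0.65212882]
```

View pics/vs.png

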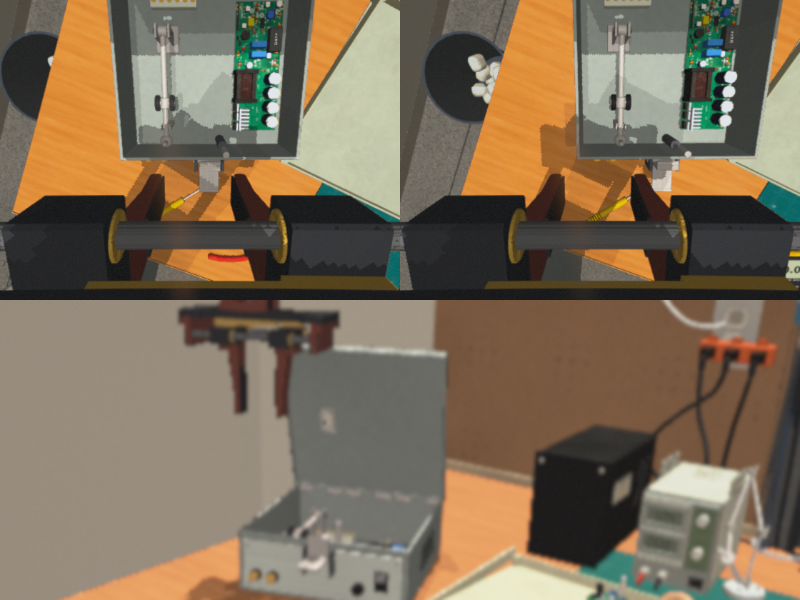

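The cover stands at its stop. The rod buttons are at about (232,143) and (309,143) px in the wrist views, and a sprung pin stands near the front wall at about (303,190) and (371,190).

Run:
```python
from h import *
rs=[];T=[];a=[]
for i,c in enumerate([(232,143),(309,143)]):
    z=np.load(f"v{i}.npz");T.append(wristT(z["p"],z["q"]));im=cv2.imread(f"pics/v{i}.png").astype(int)
    x0,y0=c[0]-26,c[1]-18;mk=(im[y0:y0+36,x0:x0+52].max(2)<60).astype(np.uint8)
    n,l,st,ce=cv2.connectedComponentsWithStats(mk);o=np.argsort(-st[1:,4])[:2]+1
    print([(st[k].tolist(),(ce[k]+[x0,y0]).round(1)) for k in o])
    bx=[st[o,0].min(),st[o,1].min(),(st[o,0]+st[o,2]).max(),(st[o,1]+st[o,3]).max()]
    uv=((bx[0]+bx[2]-1)/2+x0,(bx[1]+bx[3]-1)/2+y0);print(uv);rs.append(ray("wrist",uv,T[i]))
P,e=tri(rs);print("grip H",H(P).round(1),np.round(e,2))
for n,u,v in (("pin top",(302,190),(371,190)),("pin top b",(315,213),(402,213))):
    P,e=tri([ray("wrist",u,T[0]),ray("wrist",v,T[1])]);print(n,H(P).round(1),np.round(e,2))
a=[cv2.resize(cv2.imread(f"pics/v{i}.png")[130:230,x-100:x+100],(800,300) if 0 else (600,300)) for i,x in ((0,270),(1,340))]
cv2.imwrite("pics/pin.png",np.vstack(a))
```

```text
[([12, 9, 6, 8, 31], array([220.1, 137.2])), ([33, 9, 6, 7, 26], array([241.2, 136.6]))]
(np.float64(231.0), np.float64(137.5))
[([13, 8, 7, 21, 135], array([298.7, 142.7])), ([33, 8, 7, 21, 127], array([319.2, 142.9]))]
(np.float64(309.0), np.float64(143.0))
grip H [-38.9  55.   63.7] [2.95 2.95]
pin top [-90.2 -11.6  28.5] [0.59 0.59]
pin top b [-94.5 -16.7 107.7] [0.47 0.47]
```

View pics/pin.png

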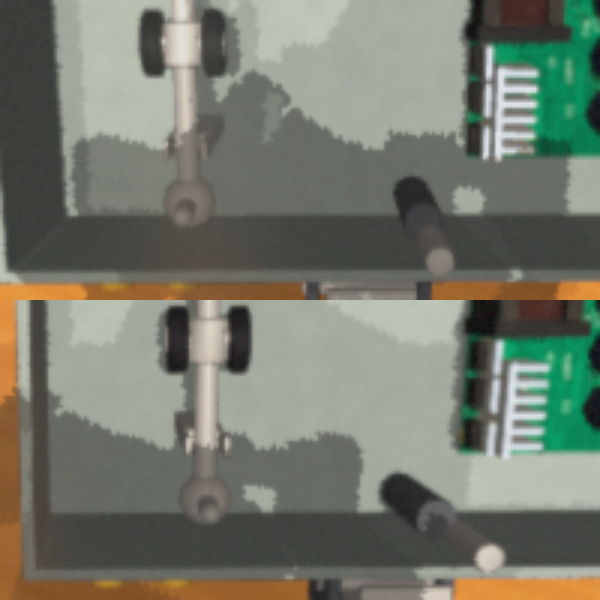

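Pin top is at H(-95,-17,108), and the buttons sit where predicted, at (-42,55,62). Now I swing the rod up.

```bash
cat > r.py <<'E'
from h import *
def rp(a,back=16): return pose(rod(a),84-34*min(a,1.82)/1.82,-1,back)
def ang(back=16):
    M=quatR(m.get_ee_rot());g=H(m.get_tcp_pos()-M[:,2]*back/1e3);return np.arctan2(g[2]-62,40-g[0]),np.hypot(g[2]-62,40-g[0])
if __name__=="__main__":
    m.command_gripper(.42)
    m.move_pose(*rp(0,-50))
    m.movel(rp(0)[0],v=.1); m.wait(.2); print(m.get_ft_force().round(1),H(m.get_tcp_pos()).round(1))
    m.command_gripper(0.0); w=m.get_grip_width(); print(w*88,m.get_ft_force().round(1))
    if w>.2:
        print(arc(rp,np.linspace(.12,1.68,14),.07,25),ang(),m.get_ft_force().round(1))
        print(arc(rp,[1.76,1.86],.025,5),ang(),m.get_ft_force().round(1))
    cv2.imwrite("pics/s3.png",cv2.resize(m.read_camera("side")[130:250,200:360,::-1],(800,600)));print(m.get_time())
E
python3 r.py
```

```text
[ 0.   0.3 -0.5] [-39.9  54.7  46.8]
23.917388620300727 [-3.4  2.5  3.3]
None (np.float64(1.6895874776099402), np.float64(82.17691055750743)) [-4.6  3.7  2. ]
1.86 (np.float64(1.83841425296844), np.float64(82.1466204406173)) [-0.   0.4  3.2]
28.725
```

View pics/s3.png

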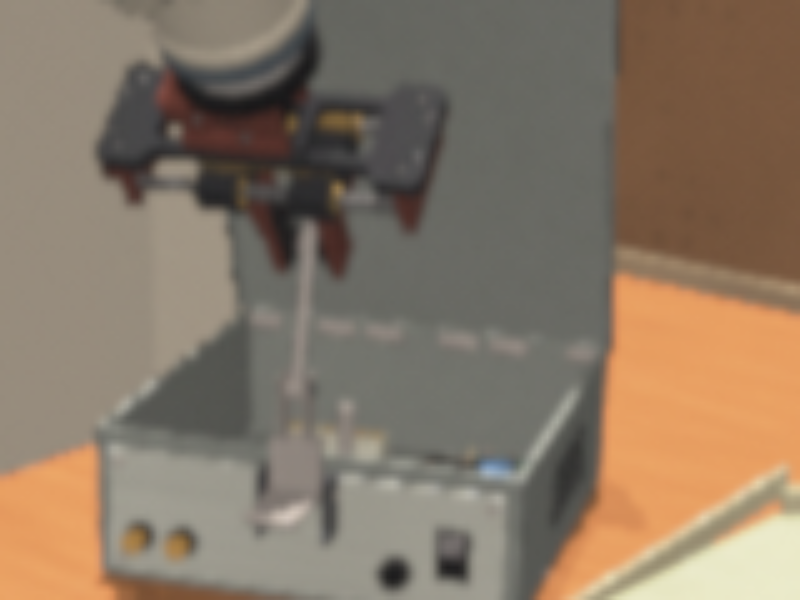

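Run:
```python
from h import *
m.command_gripper(.45); m.wait(.3)
M=quatR(m.get_ee_rot()); m.movel(m.get_tcp_pos()-M[:,2]*.10,v=.12)
m.wait(.2)
cv2.imwrite("pics/s4.png",cv2.resize(m.read_camera("side")[110:250,200:360,::-1],(640,560)))
m.movel(W((-60,40,385)),frame=q4(ori(90,-1)),v=.25); m.command_gripper(0.0)
m.movel(W((95,40,385)),v=.25)
print(m.get_time(),m.get_ft_force())
```

```text
35.1833 [1.03286606 0.42557744 0.10931456]
```

View pics/s4.png

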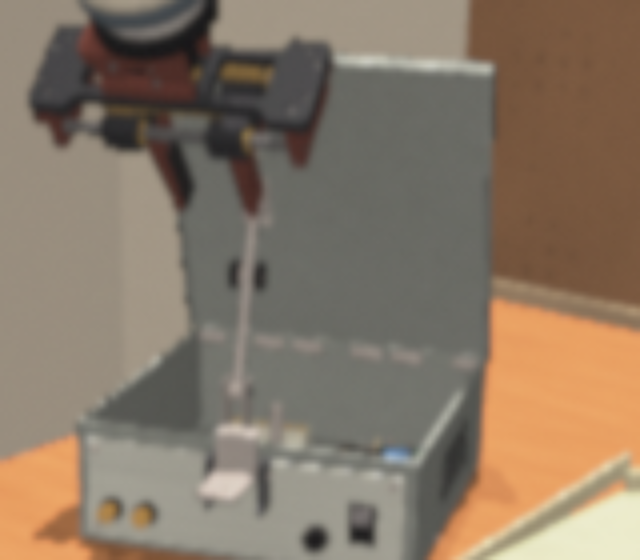

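The rod stays up by itself, with its tip at the slot at about (262,215) px. Now I draw the cover down.

Run:
```python
from h import *
m.movel(W((95,40,279)),v=.12); m.wait(.2); f0=m.get_ft_force()
r=[];x=95
for x in range(90,9,-3):
    s=m.movel(W((x,40,279)),v=.03,until_force=5)
    f=RH.T@(m.get_ft_force()-f0); r.append((round(H(m.get_tcp_pos())[0],1),round(f[0],1)))
    if s or f[0]>5: break
print(r,s,m.get_time())
cv2.imwrite("pics/s5.png",cv2.resize(m.read_camera("side")[110:250,200:360,::-1],(640,560)))
```

```text
[(np.float64(89.8), np.float64(0.2)), (np.float64(86.8), np.float64(0.9)), (np.float64(83.8), np.float64(-0.4)), (np.float64(80.8), np.float64(0.3)), (np.float64(77.8), np.float64(-0.2)), (np.float64(74.8), np.float64(-0.2)), (np.float64(71.8), np.float64(0.2)), (np.float64(68.9), np.float64(0.6)), (np.float64(65.8), np.float64(0.2)), (np.float64(62.8), np.float64(0.1)), (np.float64(59.8), np.float64(-0.8)), (np.float64(56.8), np.float64(0.3)), (np.float64(53.8), np.float64(-0.4)), (np.float64(50.8), np.float64(0.1)), (np.float64(47.8), np.float64(1.2)), (np.float64(44.8), np.float64(0.7)), (np.float64(41.8), np.float64(-1.1)), (np.float64(39.0), np.float64(1.2)), (np.float64(36.5), np.float64(5.4))] False 41.2333
```

View pics/s5.png

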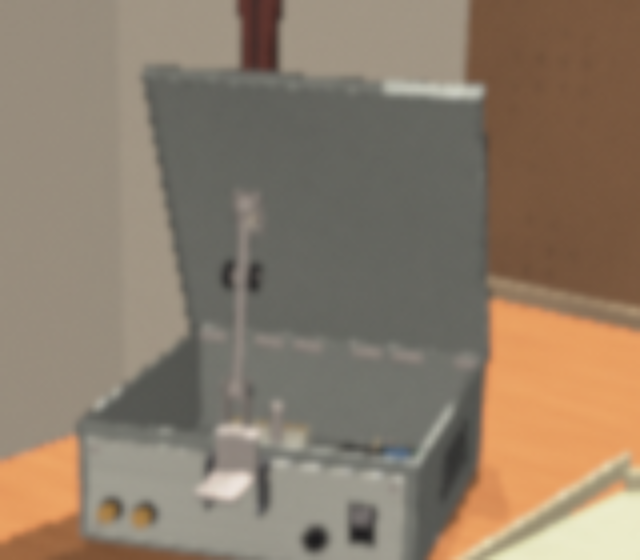

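Run:
```python
from h import *
m.movel(W((75,40,281)),v=.08); m.movel(W((95,40,385)),v=.2); m.wait(.5)
a=m.read_camera("side"); m.wait(1.5); b=m.read_camera("side")
cv2.imwrite("pics/s6.png",cv2.resize(b[110:250,200:360,::-1],(640,560)))
print(np.abs(a[125:250].astype(int)-b[125:250]).max(), m.get_time(), m.get_ft_force())
for t in (1.12,1.165,1.2,1.25): print(t,[((proj("side",W(cov(t,220,1.5)+[0,y,0]))-[200,110])*4).round(0).tolist() for y in (113,0,-113)])
```

```text
16 44.7083 [-0.45644611 -0.70874363  0.45302836]
1.12 [[143.0, 70.0], [309.0, 81.0], [484.0, 93.0]]
1.165 [[148.0, 62.0], [313.0, 73.0], [487.0, 84.0]]
1.2 [[152.0, 56.0], [316.0, 67.0], [489.0, 78.0]]
1.25 [[158.0, 49.0], [321.0, 59.0], [493.0, 70.0]]
```

View pics/s6.png

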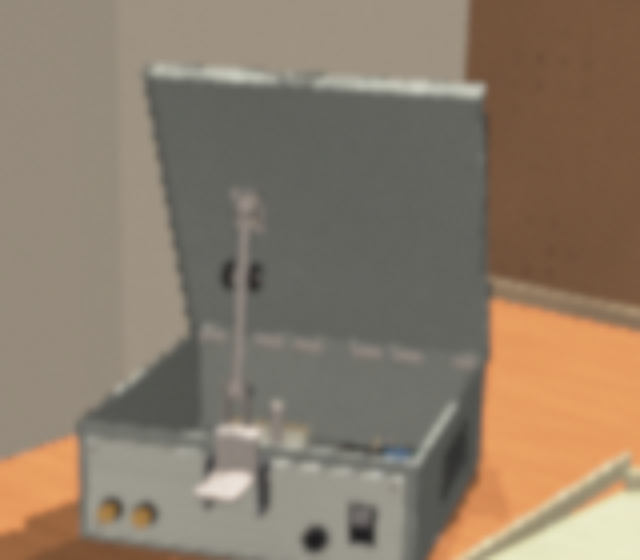

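The edge corners, at about (147,67) and (486,87) px, match a cover angle of about 1.15, and the cover is steady on the rod with the arm clear.

```bash
python3 -c "
from station import manip as m
print(m.job_done())"
```

```text
the job is handed in; nothing more can be done
None
```

The job is handed in: the cover popped up untouched when I pressed the catch, and it now rests on the prop rod at about 1.15 rad, steady with the arm clear, after about 45 s of robot time.

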